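Put the orange away and close the fruit keeper

TASK

Put the orange away in the open bamboo fruit keeper: set it down gently on the bottom, without dropping it. Then fit the keeper's lid by its bar handle, lowering it so that both steel pins of the rear rail come up through the lid's two holes and the lid lies flush on the rim all round; put it down rather than letting it fall, and leave the tin, the glass bowl and the spoon where they are.

Things in the scene. Friction and masses are not known exactly. Their poses are not given: they have to be found in the camera images.
- keeper: Fruit keeper: fixed open-topped bamboo box, outside 150 (x) x 170 (y) x 90 mm high, walls and floor 8 mm thick. Origin: centre of its underside; z up. Behind its rear (+x) wall runs a darker bamboo rail, 25 mm wide, 170 mm long, top level with the rim, carrying two steel pins that locate the lid.
- railseat (a point): Middle of the rail's seat on the keeper, at keeper (88, 0, 90) mm, axes as the keeper. Two dark steel pins, 12 mm thick, 22 mm tall, tips chamfered 1.5 mm, stand on the rail 120 mm apart along y. The rail is fixed, but on slots: the pins' middle lies anywhere from -16 to +16 mm along y from this point, at x = 0. That offset is not reported; it must be seen or felt.
- lid: Bamboo lid, 182 (x) x 198 (y) x 12 mm, 0.2 to 0.45 kg, flat on the counter. Origin: centre of its underside; z up. Two 15 mm through holes at x = +75, y = +60 and -60 mm. In the middle of its top a darker bar handle, 18 (x) x 90 (y) mm, from 12 to 50 mm above the underside. Fitted: axes as the keeper's, underside at keeper z = 90, origin at keeper x = +13, y = the pins' middle.
- orange: Orange, a ball of 64 mm diameter, about 0.14 kg. Origin: its centre. It starts on the saucer, in its well, centre 38 mm above the counter.
- saucer: Shallow white ceramic saucer with a blue ring, 130 mm in diameter, 6 mm thick, with a raised ring (46 mm diameter, to 10 mm high) in the middle in which the orange rests. Origin: centre of its underside. It may shift.
- tin: Closed aluminium tin with a blue lid, 83 mm in diameter, 70 mm high. Origin: centre of its underside. To be left alone.
- bowl: Small green glass bowl, 96 mm in diameter, 45 mm high. Origin: centre of its underside. To be left alone.
- spoon: Steel spoon, 180 mm long, lying on the counter. Origin: near its middle, on the underside. To be left alone.

How it is judged:
By the outcome, as a careful person would: the job done as asked, in the order asked, and still so for the second after the job is handed in, with the robot touching nothing.
It also fails if it takes over 72 s, if anything falls off the work surface, if the arm or the gripper's body presses on something with over 40 N, if the wrist force passes 120 N, or if a joint passes its speed limit or range.

ROBOT

A 7-joint arm with a two-finger parallel gripper is mounted at the origin on the work surface. World frame = base frame: x ahead of the robot, y to its left, z up, the work surface at z = 0. Lengths are in m, angles in rad, forces in N, time in s.
With the tool pointing down it reaches from about 0.4 to 0.85 m from the base axis. Payload 10.4 kg.
Tool frame: the origin (TCP) lies on the centre line of the jaws, within the pads' length; the fingertips stand r.tip_extent ahead of it and the grasp point (between the pads) lies 3 mm ahead of it (r.tip_extent is the distance from the TCP to the fingertips, in m); z points along the fingers, y is the direction in which the jaws open and shut (so a half turn about z gives the same grasp; the last joint's range is limited). The gripper opens to 87 mm and grips with 3 to 60 N. Pads are 19 mm wide; open, the fingers measure 117 mm over their backs; the gripper's body (75 mm by 190 mm) begins 51 mm behind the grasp point.
Start: joints at [1.186, 0.332, -0.065, 1.46, 0.022, 1.35, -0.088], TCP at [0.221, -0.585, 0.245] pointing down, gripper open.
Joint ranges: [-2.6, 2.6], [-0.5, 2.12], [-1.47, 1.34], [0.16, 2.42], [-1.27, 4.41], [0.06, 2.06], [-2.6, 2.6]. Speed limits (rad/s): [2.22, 2.22, 2.79, 2.79, 3.14, 3.14, 3.14].

INTERFACE

Orientations are given as a unit quaternion [x, y, z, w].
In Python, from bench import r gives the robot as it stands. The module is installed in compiled form; this text tells all that it offers.
- The arm moves only by the shell command python3 -m jog 'ROWS' [FORCE]. ROWS is JSON, a list of rows, each a list of 5 numbers: the shift along the tool's x, y, z in cm, then the turn about the tool's z in rad, then the closure, from 0 (fully open) to 1 (shut). A call has exactly 10 rows; each row shifts and turns the pose as measured when the row begins, along the tool's axes as they then stand; what a row does not reach is not made up. A row lasts 1/10 s, in which the tool goes at most 50 mm and 8.59 degrees, less where a joint would pass 70% of its speed; a pose out of reach is approached as far as the arm can. A call with a gripper value outside its range is refused whole. The fingers move at their own pace and stop on an object; FORCE is the grip in N (left out, the last holds). Time passes only in rows, so rows that do not move let the fingers close, or fill a call up. It gives the time, the measured TCP pose, the force and the opening at its end, in the units of the state.
- r.read_state(): the state, without advancing time (a new reading comes with each control period).
- r.camera(name): name is "scene" or "top" or "wrist"; returns a dict with "pixels" (480x640x3 uint8, red, green, blue), "fx", "fy", "cx", "cy" (pixels), "k1" (the pictures are not rectified: a ray, as slopes to the right and down, at radius r is drawn at 1 + k1 r^2 times it, then the intrinsics apply), "camera_from_world" (4x4, takes a point from world to camera coordinates). Camera axes: x right, y up, looking along -z (the intrinsics and any distortion apply to the point x, -y, -z); pixel columns grow to the right and rows downward; lengths in m; the calibration is good to about 2 mm. A picture is of the moment at which its call begins. There is no depth.
- r.close_job(): hands the job in, once; it reports no verdict.
The state is a dict: "time": time; "joint_positions": joint angles; "joint_vel": joint speeds; "joint_torque": joint torques, N m; "ee_pos": TCP position; "eef_rot": TCP orientation; "ft_force": force on the tool from outside, world axes, zero at the start; "torque": the same for the moment, N m; "width": finger opening in m.
Only numpy, scipy, OpenCV 4.12 (cv2) and the standard library are available. Lean on these libraries where they do the work, as an engineer would, in place of code of your own. Each camera call takes 0.05 s, during which the arm holds its last target. There are 200 camera calls.

## Working session

There is one attempt and no reset: what is moved stays moved. The work goes in short steps, Python scripts to look and compute and a shell command to move; the robot and the scene stay as the last step left them, time stands still between calls to the robot, and variables do not carry over. Pictures are saved under pics/ and viewed, about 8 in all and at most 12, crops included, and the job is handed in when it is done.

```bash
mkdir -p pics
cat > h.py <<'E'
import numpy as np, cv2
from bench import r
from scipy.spatial.transform import Rotation as R
def snap(n,f):
    c=r.camera(n); cv2.imwrite('pics/'+f,c['pixels'][:,:,::-1]); np.save('pics/'+f+'.npy',c,allow_pickle=True); return c
def load(f): return np.load('pics/'+f+'.npy',allow_pickle=True).item()
def unproj(c,u,v,z):
    d=np.array([(u-c['cx'])/c['fx'],(v-c['cy'])/c['fy']]); p=d.copy()
    for _ in range(20): p=d/(1+c['k1']*(p@p))
    M=np.array(c['camera_from_world']); Rt=M[:3,:3]; o=-Rt.T@M[:3,3]
    w=Rt.T@np.array([p[0],-p[1],-1]); return o+w*(z-o[2])/w[2]
def proj(c,P):
    q=np.array(c['camera_from_world'])@np.r_[P,1]; s=np.array([q[0],-q[1]])/-q[2]
    s=s*(1+c['k1']*(s@s)); return np.array([s[0]*c['fx']+c['cx'],s[1]*c['fy']+c['cy']])
def togo(P,yaw=None):
    s=r.read_state(); Q=R.from_quat(s['eef_rot']); d=Q.inv().apply(np.array(P)-s['ee_pos'])*100
    print('tool shift cm',d.round(2),'pos',np.round(s['ee_pos'],4),'F',np.round(s['ft_force'],1),'w',s['width'],'t',s['time'])
    print('tool x',Q.as_matrix()[:,0].round(3),'y',Q.as_matrix()[:,1].round(3),'z',Q.as_matrix()[:,2].round(3))
E
python3 - <<'E'
from h import *
for n in('top','scene'):
    c=snap(n,n+'0.png'); M=np.array(c['camera_from_world']); print(n,c['fx'],c['k1'],(-M[:3,:3].T@M[:3,3]).round(3))
togo([0,0,0]); print(r.tip_extent)
E
```

```text
top 507.70120194385186 -0.1481474233622414 [ 0.459 -0.008  1.232]
scene 485.17930251435865 0.003502118474876197 [ 1.217 -0.047  0.837]
tool shift cm [  0.   -62.44  24.46] pos [ 0.2211 -0.5843  0.2438] F [-0.5  0.6  0.1] w 0.08700238236016247 t 0.1
tool x [ 0.935  0.354 -0.   ] y [ 0.354 -0.935 -0.001] z [-0.     0.001 -1.   ]
0.022
```

View pics/top0.png

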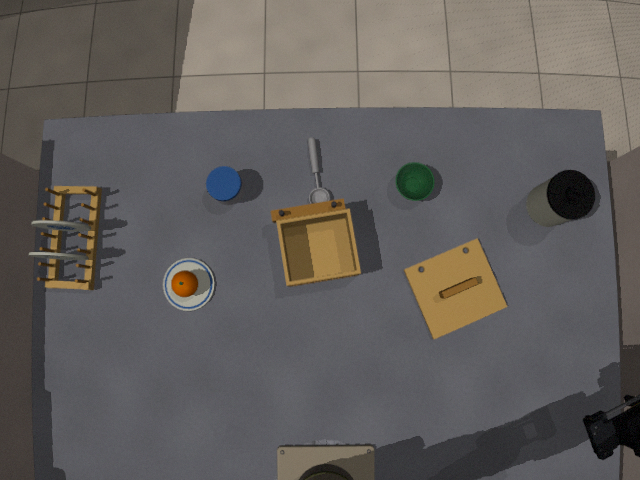

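View pics/scene0.png

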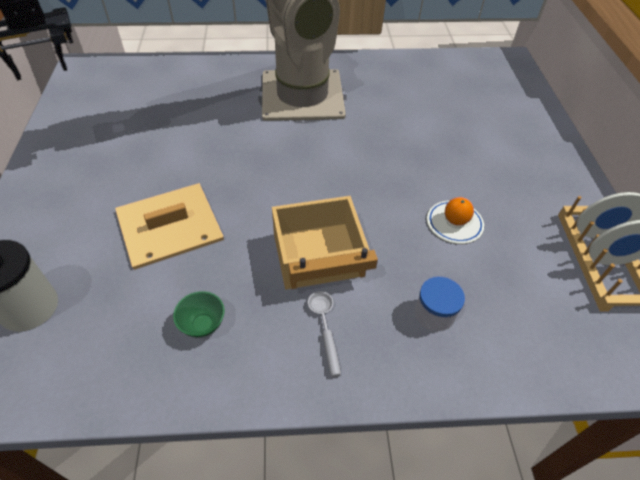

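Top view: the orange is at about (184,284), the keeper centred on (318,245) with pins near (282,213) and (334,205), the lid at (457,289) with holes at (421,269) and (466,251). The spoon's bowl lies right behind the rail. I'll enlarge the keeper and lid.

Run:
```python
from h import *
im=cv2.imread('pics/top0.png')[185:345,260:520]
cv2.imwrite('pics/crop0.png',cv2.resize(im,None,fx=3,fy=3,interpolation=cv2.INTER_CUBIC))
c=load('top0.png'); s=load('scene0.png')
print('orange top',unproj(c,184,284,.045),'scene',unproj(s,459,211,.038))
```

```text
orange top [0.50357112 0.32823937 0.045     ] scene [0.50292894 0.33119505 0.038     ]
```

View pics/crop0.png

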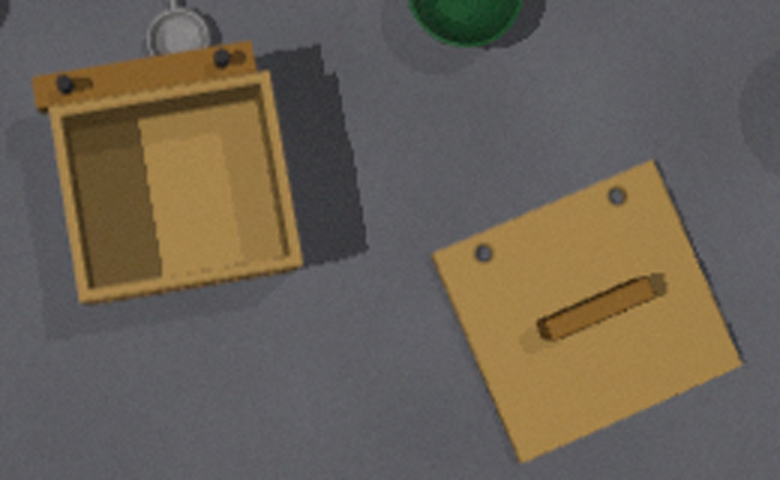

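```bash
cat > m.py <<'E'
from h import *
c=load('top0.png')
U=lambda x,y,z:unproj(c,260+(x+.5)/3-.5,185+(y+.5)/3-.5,z)
K=np.array([U(*p,.09) for p in[(50,112),(270,72),(301,263),(82,298)]])
P=np.array([U(*p,.112) for p in[(65,83),(222,58)]])
L=np.array([U(*p,.012) for p in[(434,252),(653,161),(742,362),(521,461)]])
H=np.array([U(*p,.012) for p in[(484,253),(617,196)]])
Hd=np.array([U(*p,.05) for p in[(550,318),(653,285)]])
for n,A in(('K',K),('P',P),('L',L),('H',H),('Hd',Hd)): print(n,A[:,:2].round(4).tolist(),A.mean(0).round(4))
for n,A in(('K',K),('L',L)):
    d=[np.linalg.norm(A[i]-A[(i+1)%4]) for i in range(4)]; x=(A[0]+A[1]-A[2]-A[3])[:2]; print(n,np.round(d,4),'yaw',np.degrees(np.arctan2(x[1],x[0])))
for n,A in(('P',P),('H',H)):
    d=(A[0]-A[1])[:2]; print(n,np.linalg.norm(d),'yaw',np.degrees(np.arctan2(-d[0],d[1])))
E
python3 m.py
```

```text
K [[0.6413, 0.1036], [0.6698, -0.0641], [0.5241, -0.0847], [0.4999, 0.0799]] [0.5838 0.0087 0.09  ]
P [[0.6596, 0.0902], [0.6769, -0.0274]] [0.6682 0.0314 0.112 ]
L [[0.5358, -0.1972], [0.6072, -0.3799], [0.4423, -0.4471], [0.3678, -0.2628]] [ 0.4883 -0.3217  0.012 ]
H [[0.5344, -0.2376], [0.5789, -0.3485]] [ 0.5567 -0.2931  0.012 ]
Hd [[0.4805, -0.2809], [0.5047, -0.3639]] [ 0.4926 -0.3224  0.05  ]
K [0.1701 0.1471 0.1663 0.1434] yaw 8.761987487306847
L [0.1962 0.1781 0.1988 0.1804] yaw 21.752528677755645
P 0.11884342589047105 yaw 8.349730941425943
H 0.11950684249051047 yaw 21.872042228707734
```

```bash
python3 -m jog '[[0,0,0,0.107,0],[0,0,0,0.107,0],[3.9,-3,0,0,0],[3.9,-3,0,0,0],[3.9,-3,0,0,0],[3.9,-3,0,0,0],[3.9,-3,0,0,0],[3.9,-3,0,0,0],[3.9,-3,0,0,0],[3.9,-3,0,0,0]]' 15; python3 -c "
from h import *
togo([.503,.33,.2])"
```

```text
time: 1.1
ee_pos: [0.4961, -0.3024, 0.2389]
eef_rot: [0.998, 0.061, -0.004, -0.002]
ft_force: [0.7, -0.6, 0.1]
width: 0.087
tool shift cm [  8.46 -62.67   4.13] pos [ 0.4961 -0.3024  0.2389] F [ 0.7 -0.6  0.1] w 0.08704387278653969 t 1.1
tool x [ 0.992  0.122 -0.007] y [ 0.122 -0.992 -0.005] z [-0.008  0.004 -1.   ]
```

```bash
python3 -m jog '[[0.65,-4.9,0,0,0],[0.65,-4.9,0,0,0],[0.65,-4.9,0,0,0],[0.65,-4.9,0,0,0],[0.65,-4.9,0,0,0],[0.65,-4.9,0,0,0],[0.65,-4.9,0,0,0],[0.65,-4.9,0,0,0],[0.65,-4.9,0,0,0],[0.65,-4.9,0,0,0]]'; python3 -c "
from h import *
togo([.503,.33,.2])"
```

```text
time: 2.1
ee_pos: [0.4987, 0.1975, 0.2382]
eef_rot: [0.998, 0.062, -0.005, -0.003]
ft_force: [0.6, 0.4, -1.0]
width: 0.087
tool shift cm [  2.09 -13.07   3.88] pos [0.4987 0.1975 0.2382] F [ 0.6  0.4 -1. ] w 0.0870348685667644 t 2.1
tool x [ 0.992  0.123 -0.01 ] y [ 0.123 -0.992 -0.006] z [-0.01   0.005 -1.   ]
```

Next, stop above the orange and look with the wrist camera.

```bash
python3 -m jog '[[0.7,-4.4,1,0.015,0],[0.7,-4.4,1,0,0],[0.7,-4.4,1,0,0],[0,0,1,0,0],[0,0,0,0,0],[0,0,0,0,0],[0,0,0,0,0],[0,0,0,0,0],[0,0,0,0,0],[0,0,0,0,0]]'
python3 - <<'E'
from h import *
c=snap('wrist','w1.png'); togo([.503,.33,.049])
M=np.array(c['camera_from_world']); print((-M[:3,:3].T@M[:3,3]).round(3),M[:3,:3].round(2).tolist())
hsv=cv2.cvtColor(c['pixels'],cv2.COLOR_RGB2HSV); m=cv2.inRange(hsv,(4,170,90),(18,255,255))
n,l,st,ce=cv2.connectedComponentsWithStats(m); i=1+np.argmax(st[1:,4]); print(st[i],ce[i])
x,y,w,h=st[i,:4]; print(unproj(c,x+w/2,y+h/2,.038),unproj(c,*ce[i],.038),proj(c,[.503,.33,.038]))
E
```

```text
time: 3.1
ee_pos: [0.5021, 0.3402, 0.1976]
eef_rot: [0.998, 0.055, -0.005, -0.003]
ft_force: [-0.2, 0.8, 0.2]
width: 0.0871
tool shift cm [ 0.12  1.13 14.86] pos [0.5022 0.3402 0.1977] F [ 0.1 -0.4 -0. ] w 0.08702122402165319 t 3.15
tool x [ 0.994  0.111 -0.01 ] y [ 0.111 -0.994 -0.007] z [-0.011  0.006 -1.   ]
[0.579 0.348 0.338] [[0.11, -0.99, -0.01], [0.95, 0.11, -0.29], [0.29, 0.03, 0.96]]
[ 300  194   70   69 3660] [334.43770492 228.02240437]
[0.50329776 0.32910363 0.038     ] [0.50367802 0.32965709 0.038     ] [333.96419709 228.71031137]
```

View pics/w1.png

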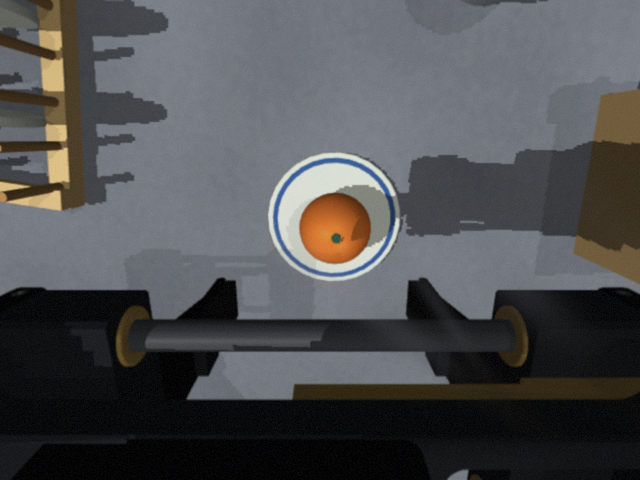

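The wrist view shows the orange at (335,228), which puts it at (0.503, 0.329) and agrees with the top view. I'll descend around it.

```bash
python3 -m jog '[[0.1,1.1,0,0,0],[0,0,3,0,0],[0,0,3,0,0],[0,0,3,0,0],[0,0,2.5,0,0],[0,0,1.5,0,0],[0,0,1,0,0],[0,0,0.6,0,0],[0,0,0,0,0],[0,0,0,0,0]]'; python3 -c "
from h import *
togo([.503,.3295,.049])"
```

```text
time: 4.15
ee_pos: [0.5081, 0.3247, 0.0503]
eef_rot: [0.999, 0.053, -0.002, -0.004]
ft_force: [0.0, 0.0, 0.2]
width: 0.0873
tool shift cm [-0.46 -0.53  0.13] pos [0.5081 0.3247 0.0503] F [0.  0.  0.2] w 0.08728853044804301 t 4.15
tool x [ 0.994  0.106 -0.003] y [ 0.106 -0.994 -0.007] z [-0.004  0.007 -1.   ]
```

Correct, then close gradually.

```bash
python3 -m jog '[[-0.45,-0.5,0.1,0.02,0],[0,0,0,0.01,0],[0,0,0,0,0.15],[0,0,0,0,0.2],[0,0,0,0,0.25],[0,0,0,0,0.3],[0,0,0,0,0.4],[0,0,0,0,0.5],[0,0,0,0,0.5],[0,0,0,0,0.5]]' 12; python3 -c "
from h import *
togo([.503,.3295,.049])"
```

```text
time: 5.15
ee_pos: [0.5058, 0.3299, 0.0532]
eef_rot: [0.999, 0.038, 0.001, -0.005]
ft_force: [0.9, -0.5, 0.4]
width: 0.0634
tool shift cm [-0.28  0.03  0.42] pos [0.5058 0.3299 0.0532] F [ 0.9 -0.5  0.4] w 0.06336867948260855 t 5.15
tool x [0.997 0.075 0.002] y [ 0.075 -0.997 -0.01 ] z [ 0.002  0.01  -1.   ]
```

```bash
python3 -m jog '[[0,0,-0.5,0,0.5],[0,0,-1,0,0.5],[0,0,-2,0,0.5],[0,0,-2.5,-0.02,0.5],[0,0,-2.5,-0.02,0.5],[0,0,-2.5,-0.02,0.5],[0,0,-2.5,-0.02,0.5],[0,0,-1.5,0,0.5],[0,0,-0.5,0,0.5],[0,0,0,0,0.5]]' 15
python3 - <<'E'
from h import *
c=r.camera('scene'); togo([.584,.010,.2]); 
hsv=cv2.cvtColor(c['pixels'],cv2.COLOR_RGB2HSV); m=cv2.inRange(hsv,(4,170,90),(18,255,255))
n,l,st,ce=cv2.connectedComponentsWithStats(m); i=1+np.argmax(st[1:,4]); print(st[i],ce[i])
s=r.read_state()['ee_pos'];print([proj(c,s-np.array([0,0,d])) for d in (0,.015)])
E
```

```text
time: 6.15
ee_pos: [0.5043, 0.3279, 0.219]
eef_rot: [0.997, 0.08, 0.001, -0.004]
ft_force: [0.7, 0.2, -1.6]
width: 0.0634
tool shift cm [ 2.82 32.66  1.58] pos [0.5042 0.3278 0.2185] F [-0.2 -0.2 -1.6] w 0.06305969125726422 t 6.2
tool x [0.987 0.159 0.003] y [ 0.159 -0.987 -0.008] z [ 0.001  0.009 -1.   ]
[466 139  30  30 647] [480.48377125 154.53632148]
[array([480.74881912, 148.88611472]), array([478.56889942, 154.79129671])]
```

```bash
python3 -m jog '[[0.2,2,0,0,0.5],[0.35,4,0,0,0.5],[0.35,4.3,0,0,0.5],[0.35,4.3,0,0,0.5],[0.35,4.3,0,0,0.5],[0.35,4.3,0,0,0.5],[0.35,4.3,0,0,0.5],[0.35,3,0,0,0.5],[0.2,1.5,0,0,0.5],[0,0,0,0,0.5]]'; python3 -c "
from h import *
togo([.584,.009,.2])"
```

```text
time: 7.2
ee_pos: [0.5803, 0.0048, 0.2034]
eef_rot: [0.997, 0.082, -0.008, -0.005]
ft_force: [0.1, 0.3, -2.2]
width: 0.0632
tool shift cm [ 0.44 -0.35  0.34] pos [0.5803 0.0048 0.2034] F [ 0.1  0.3 -2.2] w 0.06324077530530335 t 7.2
tool x [ 0.987  0.163 -0.014] y [ 0.163 -0.987 -0.01 ] z [-0.016  0.008 -1.   ]
```

```bash
python3 -m jog '[[0.4,-0.35,0,0,0.5],[0,0,2.5,0,0.5],[0,0,3,0,0.5],[0,0,2.5,0,0.5],[0,0,2,0,0.5],[0,0,1.5,0,0.5],[0,0,1,0,0.5],[0,0,0.5,0,0.5],[0,0,0.3,0,0.5],[0,0,0,0,0.5]]'; python3 -c "
from h import *
togo([.584,.009,.055])"
```

```text
time: 8.2
ee_pos: [0.5814, 0.0316, 0.067]
eef_rot: [0.996, 0.092, -0.006, -0.008]
ft_force: [-0.8, 0.9, -1.0]
width: 0.0633
tool shift cm [-0.15  2.3   1.16] pos [0.5814 0.0316 0.067 ] F [-0.8  0.9 -1. ] w 0.06326494179485584 t 8.2
tool x [ 0.983  0.184 -0.01 ] y [ 0.184 -0.983 -0.018] z [-0.013  0.016 -1.   ]
```

```bash
python3 -m jog '[[0,1,0,0.01,0.5],[0,1,0,0.01,0.5],[0,0.3,0,0,0.5],[0,0,0,0,0.5],[0,0,0.2,0,0.5],[0,0,0.2,0,0.5],[0,0,0.1,0,0.5],[0,0,0.1,0,0.5],[0,0,0,0,0.5],[0,0,0,0,0.5]]'; python3 -c "
from h import *
togo([.584,.009,.055])"
```

```text
time: 9.2
ee_pos: [0.5872, 0.0062, 0.0623]
eef_rot: [0.997, 0.081, -0.004, -0.008]
ft_force: [-0.0, -0.2, -1.4]
width: 0.0628
tool shift cm [-0.26 -0.32  0.74] pos [0.5872 0.0062 0.0623] F [-0.  -0.2 -1.4] w 0.06276600800859006 t 9.2
tool x [ 0.987  0.161 -0.007] y [ 0.161 -0.987 -0.016] z [-0.01   0.015 -1.   ]
```

```bash
python3 -m jog '[[-0.2,-0.2,0.2,0,0.5],[0,0,0.2,0,0.5],[0,0,0.15,0,0.5],[0,0,0.1,0,0.5],[0,0,0.1,0,0.5],[0,0,0,0,0.5],[0,0,0,0,0.5],[0,0,0,0,0.5],[0,0,0,0,0.5],[0,0,0,0,0.5]]'; python3 -c "
from h import *
togo([.584,.009,.055])"
```

```text
time: 10.2
ee_pos: [0.5854, 0.0085, 0.0552]
eef_rot: [0.997, 0.081, -0.003, -0.008]
ft_force: [-0.5, -0.0, 0.4]
width: 0.063
tool shift cm [-0.13 -0.07  0.02] pos [0.5854 0.0085 0.0552] F [-0.5 -0.   0.4] w 0.06299735758518908 t 10.2
tool x [ 0.987  0.161 -0.005] y [ 0.161 -0.987 -0.016] z [-0.008  0.015 -1.   ]
```

Contact felt: the orange's weight has come off at TCP z = 0.055, as computed. Release, then rise.

```bash
python3 -m jog '[[0,0,0,0,0.25],[0,0,0,0,0.22],[0,0,0,0,0.2],[0,0,0,0,0.15],[0,0,0,0,0.1],[0,0,0,0,0.08],[0,0,0,0,0.08],[0,0,-0.5,0,0.08],[0,0,-1,0,0.08],[0,0,-1.5,0,0.08]]'; python3 -c "
from h import *
togo([.584,.009,.2])"
```

```text
time: 11.2
ee_pos: [0.5846, 0.008, 0.0854]
eef_rot: [0.997, 0.081, -0.005, -0.008]
ft_force: [-0.1, 0.1, 0.0]
width: 0.0802
tool shift cm [ -0.13  -0.31 -11.45] pos [0.5846 0.008  0.0854] F [-0.1  0.1  0. ] w 0.08016500093216057 t 11.2
tool x [ 0.987  0.161 -0.008] y [ 0.161 -0.987 -0.017] z [-0.011  0.016 -1.   ]
```

```bash
python3 -m jog '[[0,0,-2,0,0.08],[0,0,-3,0,0.08],[0,0,-3.5,0,0.08],[0,0,-4,0,0],[0,0,-3.5,0,0],[0,0,-2,0,0],[0,0,-1,0,0],[0,0,0,0,0],[0,0,0,0,0],[0,0,0,0,0]]'
python3 - <<'E'
from h import *
togo([.4926,-.322,.25]); c=snap('wrist','w2.png'); snap('top','top2.png')
K=(0.5838,.0087)
print(proj(c,[.668,.031,.112]),proj(c,[.6596,.0902,.112]),proj(c,[.677,-.0275,.112]))
E
```

```text
time: 12.2
ee_pos: [0.5858, 0.0062, 0.2947]
eef_rot: [0.997, 0.082, -0.0, -0.008]
ft_force: [0.3, -0.1, -1.0]
width: 0.0869
tool shift cm [-14.57  30.92   3.97] pos [0.5858 0.0062 0.2947] F [ 0.3 -0.1 -1. ] w 0.08692050848101415 t 12.2
tool x [0.987 0.164 0.001] y [ 0.164 -0.986 -0.015] z [-0.001  0.015 -1.   ]
[312.14162804 131.43038527] [245.24478331 129.74173532] [378.59629869 132.3129783 ]
```

View pics/w2.png

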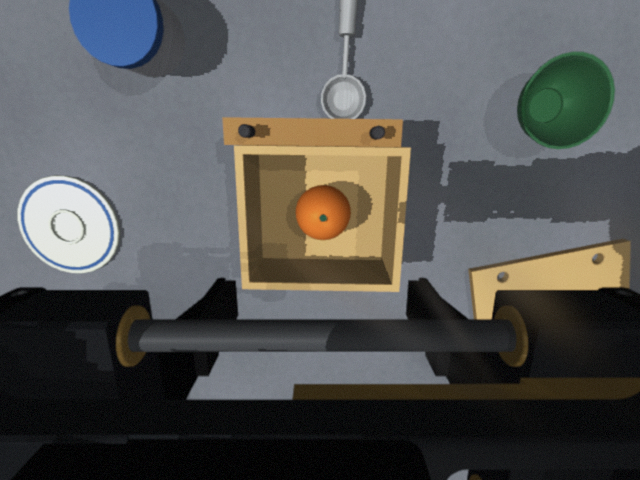

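The orange sits in the keeper at (323,212). The pins show at about (247,131) and (378,132), matching the top-view prediction to within 2 px. I'll enlarge the rail for the exact pin tops.

Run:
```python
from h import *
im=cv2.imread('pics/w2.png')[105:160,215:415]
cv2.imwrite('pics/crop2.png',cv2.resize(im,None,fx=4,fy=4,interpolation=cv2.INTER_CUBIC))
```

```text
(no output)
```

View pics/crop2.png

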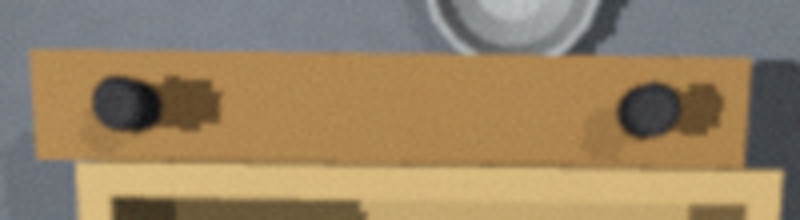

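Run:
```python
from h import *
c=load('w2.png')
P=np.array([unproj(c,244.9,130.4,.112),unproj(c,377.9,132.4,.112)]); d=P[0]-P[1]
print(P.round(4).tolist(),P.mean(0),np.linalg.norm(d),np.degrees(np.arctan2(-d[0],d[1])))
```

```text
[[0.659, 0.0904, 0.112], [0.6768, -0.0269, 0.112]] [0.66790854 0.03177061 0.112     ] 0.11869920178997667 8.641351523549064
```

Run:
```python
from h import *
print(np.round(r.read_state()['joint_positions'],3))
```

```text
[ 0.388  0.276 -0.574  1.466  0.134  1.443 -1.592]
```

```bash
python3 -m jog '[[0,0,0,0.14,0],[0,0,0,0.14,0],[0,0,0,0.14,0],[0,0,0,0.14,0],[0,0,0,0.14,0],[0,0,0,0.14,0],[0,0,0,0.14,0],[0,0,0,0.14,0],[0,0,0,0.14,0],[0,0,0,0.1,0]]'; python3 -c "
from h import *
togo([.4926,-.322,.20])"
```

```text
time: 13.3
ee_pos: [0.5819, 0.0038, 0.272]
eef_rot: [0.884, -0.467, -0.022, 0.006]
ft_force: [-0.3, 0.3, -0.8]
width: 0.087
tool shift cm [22.12 25.51  7.28] pos [0.5819 0.0038 0.272 ] F [-0.3  0.3 -0.8] w 0.08703032308469694 t 13.3
tool x [ 0.563 -0.826 -0.033] y [-0.825 -0.564  0.032] z [-0.045  0.009 -0.999]
```

```bash
python3 -m jog '[[0,0,0,0.11,0],[0,0,0,0.11,0],[2,1.5,0,0,0],[3.5,2.7,0.5,0,0],[3.9,3,0.5,0,0],[3.9,3,0.5,0,0],[3.9,3,0.5,0,0],[3.9,3,0.5,0,0],[3.5,2.7,0.5,0,0],[2,1.5,0.5,0,0]]'; python3 -c "
from h import *
togo([.4926,-.322,.20])"
```

```text
time: 14.3
ee_pos: [0.5321, -0.3264, 0.2194]
eef_rot: [0.867, -0.496, -0.035, 0.015]
ft_force: [-0.0, -0.1, -0.0]
width: 0.0868
tool shift cm [-2.29  3.05  2.23] pos [ 0.5321 -0.3264  0.2194] F [-0.  -0.1 -0. ] w 0.08679781145835375 t 14.3
tool x [ 0.505 -0.862 -0.046] y [-0.86  -0.507  0.061] z [-0.075  0.009 -0.997]
```

```bash
python3 -m jog '[[0,0,0,0,0],[0,0,0,0,0],[-0.5,0.6,0,0.03,0],[-0.5,0.6,0,0.03,0],[-0.5,0.6,0,0.03,0],[-0.5,0.6,0,0.03,0],[-0.5,0.6,0,0.03,0],[0,0,0,0.02,0],[0,0,0,0,0],[0,0,0,0,0]]'; python3 -c "
from h import *
togo([.4926,-.322,.20]); print(np.round(r.read_state()['joint_positions'],3))"
```

```text
time: 15.3
ee_pos: [0.4922, -0.3098, 0.2197]
eef_rot: [0.82, -0.571, -0.036, 0.017]
ft_force: [0.1, -0.6, 0.4]
width: 0.0866
tool shift cm [1.24 0.25 1.95] pos [ 0.4922 -0.3098  0.2197] F [ 0.1 -0.6  0.4] w 0.0866015830769569 t 15.3
tool x [ 0.345 -0.938 -0.04 ] y [-0.935 -0.347  0.07 ] z [-0.08   0.013 -0.997]
[-0.074  0.352  0.688  1.582 -0.192  1.361 -2.148]
```

The joint readings show this half of the turn would push joint 7 past its limit at the keeper, so I'll take the opposite half-turn.

```bash
for i in 1; do python3 -m jog '[[0,0,0,-0.1,0],[0,0,0,-0.1,0],[0,0,0,-0.1,0],[0,0,0,-0.1,0],[0,0,0,-0.1,0],[0,0,0,-0.1,0],[0,0,0,-0.1,0],[0,0,0,-0.1,0],[0,0,0,-0.1,0],[0,0,0,-0.1,0]]'; done; python3 -c "
from h import *
togo([.4926,-.322,.20]); print(np.round(r.read_state()['joint_positions'],3))"
```

```text
time: 16.3
ee_pos: [0.4959, -0.3072, 0.2185]
eef_rot: [0.996, -0.084, -0.041, -0.003]
ft_force: [-0.5, 0.7, 0.4]
width: 0.0873
tool shift cm [0.07 1.51 1.85] pos [ 0.4959 -0.3072  0.2185] F [-0.5  0.7  0.4] w 0.08731984503360833 t 16.3
tool x [ 0.982 -0.168 -0.081] y [-0.168 -0.986  0.001] z [-0.081  0.012 -0.997]
[ 0.053  0.331  0.513  1.571 -0.132  1.357 -1.158]
```

```bash
python3 -m jog '[[0,0,0,-0.1,0],[0,0,0,-0.1,0],[0,0,0,-0.1,0],[0,0,0,-0.1,0],[0,0,0,-0.1,0],[0,0,0,-0.1,0],[0,0,0,-0.1,0],[0,0,0,-0.1,0],[0,0,0,-0.1,0],[0,0,0,-0.1,0]]'; python3 -m jog '[[0,0,0,-0.1,0],[0,0,0,-0.1,0],[0,0,0,-0.1,0],[0,0,0,-0.1,0],[0,0,0,-0.1,0],[0,0,0,-0.1,0],[0,0,0,-0.1,0],[0,0,0,-0.1,0],[0,0,0,-0.1,0],[0,0,0,-0.1,0]]';python3 -c "
from h import *
togo([.36,-.12,.22]); print(np.round(r.read_state()['joint_positions'],3))"
```

```text
time: 17.3
ee_pos: [0.4992, -0.3056, 0.2169]
eef_rot: [0.904, 0.426, -0.034, -0.023]
ft_force: [-0.6, -0.4, 0.0]
width: 0.0872
time: 18.3
ee_pos: [0.5023, -0.304, 0.215]
eef_rot: [0.569, 0.821, -0.018, -0.038]
ft_force: [-0.2, 0.1, -0.1]
width: 0.0874
tool shift cm [22.22 -6.84  0.94] pos [ 0.5023 -0.304   0.215 ] F [-0.2  0.1 -0.1] w 0.08741865540168536 t 18.3
tool x [-0.35   0.936  0.042] y [ 0.933  0.352 -0.073] z [-0.083  0.013 -0.996]
[ 0.286  0.322  0.209  1.549 -0.039  1.357  0.855]
```

Yaw is right now (tool y at 20.7°). The tool picked up a 4.8° tilt at that joint limit. I'll try to remove it by retracting to the near reach limit.

```bash
python3 -m jog '[[2.2,-0.8,0,0,0],[2.2,-0.8,0,0,0],[2.2,-0.8,0,0,0],[2.2,-0.8,0,0,0],[2.2,-0.8,0,0,0],[2.2,-0.8,0,0,0],[2.2,-0.8,0,0,0],[2.2,-0.8,0,0,0],[2.2,-0.8,0,0,0],[2.2,-0.8,0,0,0]]';python3 -c "
from h import *
togo([.36,-.12,.22]); print(np.round(r.read_state()['joint_positions'],3))"
```

```text
time: 19.3
ee_pos: [0.3472, -0.1215, 0.229]
eef_rot: [0.566, 0.823, -0.019, -0.038]
ft_force: [0.6, -0.5, -0.4]
width: 0.0872
tool shift cm [-0.35  1.32  0.79] pos [ 0.3472 -0.1215  0.229 ] F [ 0.6 -0.5 -0.4] w 0.08716902449276466 t 19.3
tool x [-0.357  0.933  0.042] y [ 0.93   0.359 -0.074] z [-0.084  0.012 -0.996]
[ 0.137 -0.175  0.063  2.04   0.016  1.362  0.561]
```

```bash
python3 -m jog '[[0.4,-1.2,0,0,0],[0.4,-1.2,0,0,0],[0.4,-1.2,0,0,0],[0.4,-1.2,0,0,0],[0.4,-1.2,0,0,0],[0.4,-1.2,0,0,0],[0.4,-1.2,0,0,0],[0.4,-1.2,0,0,0],[0.4,-1.2,0,0,0],[0.4,-1.2,0,0,0]]';python3 -c "
from h import *
togo([.36,-.12,.22]); print(np.round(r.read_state()['joint_positions'],3))"
```

```text
time: 20.3
ee_pos: [0.2182, -0.1249, 0.2412]
eef_rot: [0.562, 0.826, -0.018, -0.036]
ft_force: [0.0, 0.1, 0.4]
width: 0.087
tool shift cm [-4.82 13.47  0.98] pos [ 0.2182 -0.1249  0.2412] F [0.  0.1 0.4] w 0.08698843629832399 t 20.3
tool x [-0.366  0.93   0.04 ] y [ 0.927  0.368 -0.071] z [-0.08   0.011 -0.997]
[ 0.239 -0.495  0.056  2.234  0.039  1.483  0.658]
```

```bash
python3 -m jog '[[0.4,-1.2,0,0,0],[0.4,-1.2,0,0,0],[0.4,-1.2,0,0,0],[0.4,-1.2,0,0,0],[0.4,-1.2,0,0,0],[0,0,0,0,0],[0,0,0,0,0],[0,0,0,0,0],[0,0,0,0,0],[0,0,0,0,0]]';python3 -c "
from h import *
togo([.36,-.12,.22]); print(np.round(r.read_state()['joint_positions'],3))"
```

```text
time: 21.3
ee_pos: [0.19, -0.1432, 0.2434]
eef_rot: [0.56, 0.827, -0.018, -0.047]
ft_force: [0.6, 0.1, -1.0]
width: 0.0871
tool shift cm [-4.26 16.77  0.72] pos [ 0.19   -0.1432  0.2434] F [ 0.6  0.1 -1. ] w 0.08705626479676029 t 21.3
tool x [-0.369  0.928  0.058] y [ 0.924  0.373 -0.082] z [-0.098  0.023 -0.995]
[ 0.694 -0.498 -0.186  2.232 -0.059  1.497  0.923]
```

Retracting made the tilt worse. Over-reaching outward should do the opposite, so I'll go out along the tilt direction, staying high.

```bash
python3 -m jog '[[-1,2.1,-0.3,0,0],[-2.1,4.3,-0.5,0,0],[-2.1,4.3,-0.5,0,0],[-2.1,4.3,-0.5,0,0],[-2.1,4.3,-0.5,0,0],[-2.1,4.3,-0.5,0,0],[-2.1,4.3,-0.5,0,0],[-2.1,4.3,-0.5,0,0],[-2.1,4.3,-0.5,0,0],[-2.1,4.3,-0.5,0,0]]';python3 -m jog '[[-2,4,-0.5,0,0],[-2,4,-0.5,0,0],[-2,4,-0.5,0,0],[-2,4,-0.5,0,0],[-2,4,-0.5,0,0],[-1,2,-0.3,0,0],[-1,2,-0.3,0,0],[-1,2,-0.3,0,0],[-1,2,-0.3,0,0],[0,0,0,0,0]]';python3 -c "
from h import *
togo([.85,-.19,.25]); print(np.round(r.read_state()['joint_positions'],3))"
```

```text
time: 22.3
ee_pos: [0.6594, -0.1774, 0.2454]
eef_rot: [0.562, 0.826, -0.017, -0.045]
ft_force: [0.3, -0.1, 1.6]
width: 0.087
time: 23.3
ee_pos: [0.8278, -0.1934, 0.2115]
eef_rot: [0.56, 0.826, -0.022, -0.059]
ft_force: [-0.3, 0.4, -0.3]
width: 0.0868
tool shift cm [-0.22  1.78 -4.08] pos [ 0.8278 -0.1934  0.2115] F [-0.3  0.4 -0.3] w 0.08681581204679996 t 23.3
tool x [-0.366  0.928  0.073] y [ 0.923  0.372 -0.104] z [-0.123  0.03  -0.992]
[ 0.228  1.172 -0.495  0.178  0.455  1.938  0.517]
```

```bash
python3 -m jog '[[0.1,-0.2,-2,0,0],[0.1,-0.2,-2,0,0],[0.1,-0.2,-2,0,0],[0.1,-0.2,-2,0,0],[0.1,-0.2,-2,0,0],[0.1,-0.2,-2,0,0],[0.1,-0.2,-2,0,0],[0.1,-0.2,-2,0,0],[0.1,-0.2,-2,0,0],[0.1,-0.2,-2,0,0]]';python3 -c "
from h import *
togo([.85,-.19,.25]); print(np.round(r.read_state()['joint_positions'],3))"
```

```text
time: 24.3
ee_pos: [0.7767, -0.189, 0.3853]
eef_rot: [0.566, 0.824, -0.014, -0.026]
ft_force: [-0.1, 0.7, 0.0]
width: 0.087
tool shift cm [-3.08  7.51 13.08] pos [ 0.7767 -0.189   0.3853] F [-0.1  0.7  0. ] w 0.08697821304224204 t 24.3
tool x [-0.358  0.933  0.027] y [ 0.932  0.359 -0.053] z [-0.059  0.006 -0.998]
[ 0.147  0.99   0.36   0.162 -0.323  2.058  0.58 ]
```

That works: the tilt halved with joint 6 at its stop. A little more.

```bash
python3 -m jog '[[0,0,-1.5,0,0],[0,0,-1.5,0,0],[0,0,-1.5,0,0],[0,0,-1.5,0,0],[0,0,0,0,0],[0,0,0,0,0],[0,0,0,0,0],[0,0,0,0,0],[0,0,0,0,0],[0,0,0,0,0]]';python3 -c "
from h import *
togo([.85,-.19,.25]); print(np.round(r.read_state()['joint_positions'],3))"
```

```text
time: 25.3
ee_pos: [0.7696, -0.1859, 0.4259]
eef_rot: [0.566, 0.824, -0.004, -0.003]
ft_force: [0.1, -0.1, 0.3]
width: 0.0868
tool shift cm [-3.28  7.51 17.52] pos [ 0.7696 -0.1859  0.4259] F [ 0.1 -0.1  0.3] w 0.0868047068662037 t 25.3
tool x [-0.359  0.933  0.   ] y [ 0.933  0.359 -0.009] z [-0.009 -0.003 -1.   ]
[ 0.142  0.94   0.387  0.163 -0.345  2.057  0.581]
```

Tilt is down to about 0.5°. Back over the lid.

```bash
python3 -m jog '[[-0.15,-1.5,1,0,0],[-0.3,-3,2,0,0],[-0.3,-3.5,2.5,0,0],[-0.3,-3.5,2.5,0,0],[-0.3,-3.5,2.5,0,0],[-0.3,-3.5,2.5,0,0],[-0.3,-3.5,2.5,0,0],[-0.3,-3.5,2.5,0,0],[-0.3,-2.5,2,0,0],[-0.15,-1.2,1,0,0]]';python3 -m jog '[[0,0,0,0,0],[0,0,0,0,0],[0,0,0,0,0],[0,0,0,0,0],[0,0,0,0,0],[0,0,0,0,0],[0,0,0,0,0],[0,0,0,0,0],[0,0,0,0,0],[0,0,0,0,0]]';python3 -c "
from h import *
togo([.4926,-.322,.20]); print(np.round(r.read_state()['joint_positions'],3)); snap('wrist','w3.png')"
```

```text
time: 26.3
ee_pos: [0.5149, -0.3111, 0.2208]
eef_rot: [0.564, 0.826, -0.003, -0.002]
ft_force: [0.4, -0.5, 0.4]
width: 0.0869
time: 27.3
ee_pos: [0.5174, -0.3096, 0.2222]
eef_rot: [0.563, 0.827, -0.002, -0.001]
ft_force: [-0.9, -0.0, -0.4]
width: 0.087
tool shift cm [-0.24 -2.76  2.23] pos [ 0.5174 -0.3096  0.2222] F [-0.9 -0.  -0.4] w 0.08701674434617156 t 27.3
tool x [-0.366  0.931 -0.001] y [ 0.93   0.366 -0.005] z [-0.004 -0.003 -1.   ]
[ 0.082  0.312  0.471  1.576 -0.14   1.29   0.947]
```

View pics/w3.png

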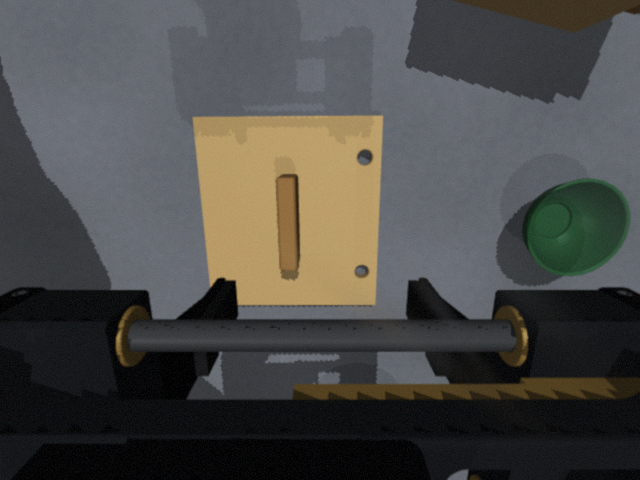

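The wrist view shows the lid's corners at (194,117), (383,116), (376,305) and (209,306), its holes at (365,157) and (362,271), and the handle from (287,178) to (289,270).

Run:
```python
from h import *
c=load('w3.png')
C=np.array([unproj(c,*p,.012) for p in[(194,117),(383,116),(376,305),(209,306)]]);print(C.mean(0),[np.linalg.norm(C[i]-C[i-1]).round(4) for i in range(4)])
H=np.array([unproj(c,*p,.012) for p in[(365,157),(362,271)]]);d=(H[0]-H[1]);a=np.arctan2(-d[0],d[1]);print(H.round(4).tolist(),np.linalg.norm(d),np.degrees(a)); ctr=H.mean(0)[:2]-.075*np.array([np.cos(a),np.sin(a)]);print('ctr from holes',ctr)
e=(C[1]+C[2]-C[0]-C[3]);print(np.degrees(np.arctan2(e[1],e[0])))
Hd=np.array([unproj(c,*p,.05) for p in[(287.5,177),(289,269)]]);print(Hd.mean(0),np.linalg.norm(Hd[0]-Hd[1]))
togo([.490,-.3215,.040])
```

```text
[ 0.48597387 -0.32204843  0.012     ] [np.float64(0.1995), np.float64(0.1809), np.float64(0.1986), np.float64(0.1868)]
[[0.533, -0.2369, 0.012], [0.5781, -0.3482, 0.012]] 0.12000016556379275 22.031157439771572
ctr from holes [ 0.48602182 -0.3206972 ]
21.960770540500025
[ 0.48653771 -0.31941512  0.05      ] 0.087688192489151
tool shift cm [-0.08 -2.9  18.23] pos [ 0.5174 -0.3096  0.2222] F [-0.  -0.2  0.2] w 0.08687484064004125 t 27.35
tool x [-0.366  0.93  -0.001] y [ 0.93   0.366 -0.005] z [-0.004 -0.003 -1.   ]
```

```bash
python3 -m jog '[[0,-1.6,0,0,0],[0,-1.6,1,0,0],[0,0,2,0,0],[0,0,2.5,0,0],[0,0,2.5,0,0],[0,0,2.5,0,0],[0,0,2,0,0],[0,0,1,0,0],[0,0,0,0,0],[0,0,0,0,0]]';python3 -c "
from h import *
togo([.487,-.321,.040])"
```

```text
time: 28.35
ee_pos: [0.4769, -0.3287, 0.0856]
eef_rot: [0.566, 0.825, -0.003, 0.001]
ft_force: [0.2, 0.0, 0.4]
width: 0.0872
tool shift cm [0.37 1.24 4.56] pos [ 0.4769 -0.3287  0.0856] F [0.2 0.  0.4] w 0.08715281024460361 t 28.35
tool x [-0.36   0.933 -0.005] y [ 0.933  0.36  -0.004] z [-0.002 -0.006 -1.   ]
```

```bash
python3 -m jog '[[0.2,0.7,0,-0.008,0],[0.15,0.5,0,-0.008,0],[0,0,1,0,0],[0,0,1.3,0,0],[0,0,1,0,0],[0,0,0.8,0,0],[0,0,0.4,0,0],[0,0,0,0,0],[0,0,0,0,0],[0,0,0,0,0]]';python3 -c "
from h import *
togo([.487,-.321,.040])"
```

```text
time: 29.35
ee_pos: [0.4887, -0.3213, 0.0388]
eef_rot: [0.558, 0.83, -0.003, 0.002]
ft_force: [0.8, -0.0, -0.3]
width: 0.0867
tool shift cm [ 0.1  -0.15 -0.12] pos [ 0.4887 -0.3213  0.0388] F [ 0.8 -0.  -0.3] w 0.08673302654415936 t 29.35
tool x [-0.376  0.926 -0.007] y [ 0.926  0.376 -0.002] z [ 0.001 -0.007 -1.   ]
```

```bash
python3 -m jog '[[0.1,-0.15,0,0,0.3],[0,0,0,0,0.5],[0,0,0,0,0.65],[0,0,0,0,0.75],[0,0,0,0,0.85],[0,0,0,0,0.95],[0,0,0,0,0.95],[0,0,0,0,0.95],[0,0,0,0,0.95],[0,0,0,0,0.95]]' 45;python3 -c "
from h import *
togo([.487,-.321,.040])"
```

```text
time: 30.35
ee_pos: [0.4873, -0.3214, 0.0401]
eef_rot: [0.558, 0.83, -0.003, 0.003]
ft_force: [-1.4, -0.5, -0.5]
width: 0.0174
tool shift cm [ 0.05 -0.01  0.01] pos [ 0.4873 -0.3214  0.0401] F [-1.4 -0.5 -0.5] w 0.017357518669568157 t 30.35
tool x [-0.376  0.926 -0.009] y [ 0.927  0.376 -0.001] z [ 0.002 -0.008 -1.   ]
```

Gripped at 17.4 mm, and the lid centre is at the TCP. Lift.

```bash
python3 -m jog '[[0,0,-0.5,0,0.95],[0,0,-1,0,0.95],[0,0,-2,0,0.95],[0,0,-2.5,0,0.95],[0,0,-2.5,0,0.95],[0,0,-2.5,0,0.95],[0,0,-2.5,0,0.95],[0,0,-2.5,0,0.95],[0,0,-1.5,0,0.95],[0,0,-0.5,0,0.95]]';python3 -c "
from h import *
togo([.594,.0205,.22])"
```

```text
time: 31.35
ee_pos: [0.4841, -0.3186, 0.2295]
eef_rot: [0.559, 0.829, -0.003, 0.0]
ft_force: [1.3, -0.1, -3.3]
width: 0.018
tool shift cm [27.31 22.91  0.73] pos [ 0.4841 -0.3186  0.2295] F [ 1.3 -0.1 -3.3] w 0.018031418392669734 t 31.35
tool x [-0.375  0.927 -0.004] y [ 0.927  0.375 -0.005] z [-0.003 -0.006 -1.   ]
```

```bash
python3 -m jog '[[0,0,0,0.06,0.95],[0,0,0,0.06,0.95],[0,0,0,0.06,0.95],[0,0,0,0.05,0.95],[1,0.5,0,0,0.95],[2,1,0,0,0.95],[3,1.5,0,0,0.95],[3,1.5,0,0,0.95],[3,1.5,0,0,0.95],[3,1.5,0,0,0.95]]';python3 -m jog '[[3,1.5,0,0,0.95],[3,1.5,0,0,0.95],[3,1.5,0,0,0.95],[2.5,1.2,0,0,0.95],[2,1,0,0,0.95],[1.2,0.6,0,0,0.95],[0.6,0.3,0,0,0.95],[0,0,0,0,0.95],[0,0,0,0,0.95],[0,0,0,0,0.95]]';python3 -c "
from h import *
togo([.594,.0205,.22]);print(np.round(r.read_state()['joint_positions'],3))"
```

```text
time: 32.35
ee_pos: [0.5336, -0.1547, 0.2266]
eef_rot: [0.654, 0.756, -0.005, -0.001]
ft_force: [1.4, -0.3, -4.9]
width: 0.0175
time: 33.35
ee_pos: [0.5845, 0.0255, 0.2224]
eef_rot: [0.646, 0.763, -0.006, -0.004]
ft_force: [0.1, -0.2, -3.7]
width: 0.0176
tool shift cm [-0.65  0.85  0.23] pos [0.5845 0.0255 0.2224] F [ 0.1 -0.2 -3.7] w 0.01755196775170414 t 33.35
tool x [-0.166  0.986 -0.001] y [ 0.986  0.166 -0.014] z [-0.013 -0.004 -1.   ]
[-0.366  0.267  0.292  1.606 -0.077  1.294  0.105]
```

```bash
python3 -m jog '[[-0.3,0.45,0,0.01,0.95],[-0.3,0.4,0,0.008,0.95],[0,0,0.8,0,0.95],[0,0,1.2,0,0.95],[0,0,1.2,0,0.95],[0,0,1,0,0.95],[0,0,0.8,0,0.95],[0,0,0.4,0,0.95],[0,0,0,0,0.95],[0,0,0,0,0.95]]';python3 -c "
from h import *
togo([.594,.0205,.16]);s=snap('scene','s4.png'); snap('top','t4.png')
im=cv2.imread('pics/s4.png')[190:310,240:400]; cv2.imwrite('pics/crop4.png',cv2.resize(im,None,fx=5,fy=5,interpolation=cv2.INTER_CUBIC))
for p in([.6593,.0903,.112],[.6768,-.0272,.112]): print((proj(s,p)-[240,190])*5)"
```

```text
time: 34.35
ee_pos: [0.5928, 0.0169, 0.1621]
eef_rot: [0.655, 0.756, -0.007, -0.004]
ft_force: [0.8, -0.5, -3.8]
width: 0.0181
tool shift cm [0.34 0.17 0.2 ] pos [0.5928 0.0169 0.1621] F [ 0.8 -0.5 -3.8] w 0.01809944075607003 t 34.35
tool x [-0.142  0.99  -0.003] y [ 0.99   0.142 -0.016] z [-0.016 -0.005 -1.   ]
[618.02245525 297.43948938]
[310.20649742 345.09882151]
```

View pics/crop4.png

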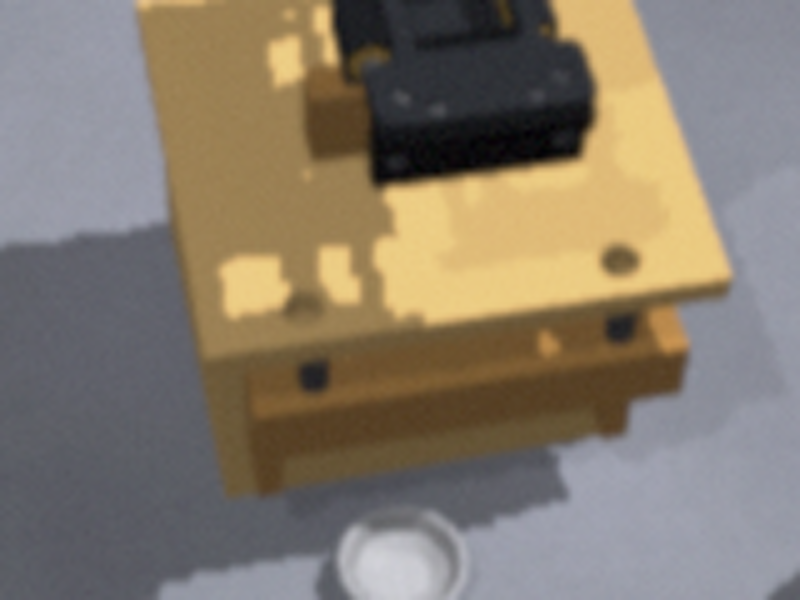

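The scene view shows the lid level above the rail. Its holes are at crop (304,307) and (620,260), with the pins visible below.

Run:
```python
from h import *
s=load('s4.png')
F=lambda x,y,z:unproj(s,240+(x+.5)/5-.5,190+(y+.5)/5-.5,z)
H=np.array([F(620,260,.133),F(304,307,.133)]);d=H[0]-H[1]
print(H.round(4).tolist(),H.mean(0).round(4),np.linalg.norm(d),np.degrees(np.arctan2(-d[0],d[1])))
# top camera crop around holes
q=r.read_state();Q=R.from_quat(q['eef_rot']);y=Q.as_matrix()[:,1];x=Q.as_matrix()[:,0]
for k in(60,-60): print('FK hole',(q['ee_pos']+.075*y+k/1000*x).round(4))
# visible pin mid-side points
print([proj(s,p) for p in([.6593,.0903,.1],[.6768,-.0272,.1])], [( (proj(s,p)-[240,190])*5).round() for p in([.6593,.0903,.1],[.6768,-.0272,.1])])
im=cv2.imread('pics/t4.png')[185:265,265:365]; cv2.imwrite('pics/crop5.png',cv2.resize(im,None,fx=7,fy=7,interpolation=cv2.INTER_CUBIC))
```

```text
[[0.6569, 0.0885, 0.133], [0.674, -0.0301, 0.133]] [0.6655 0.0292 0.133 ] 0.11980809487003334 8.211861124320492
FK hole [0.6586 0.087  0.161 ]
FK hole [ 0.6757 -0.0317  0.1613]
[array([362.99643017, 253.32856999]), array([302.05480531, 262.83137047])] [array([615., 317.]), array([310., 364.])]
```

View pics/crop5.png

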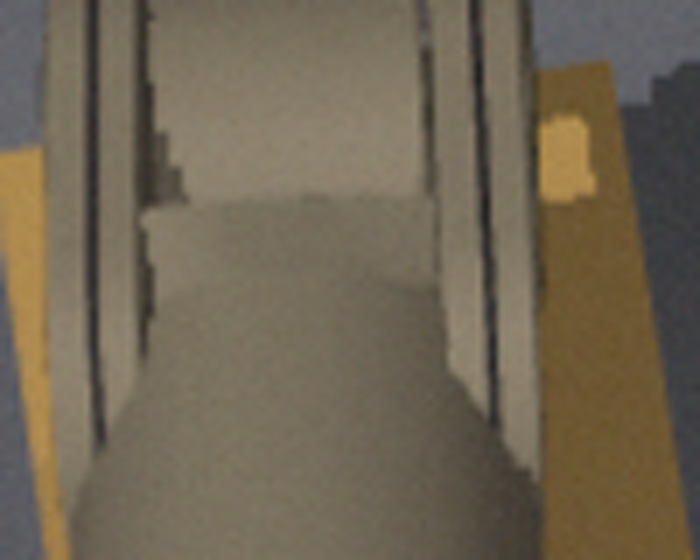

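Run:
```python
from h import *
s=load('scene0.png'); g=s['pixels'].astype(int)
for p in([.6593,.0903],[.6768,-.0272]):
    pts=np.array([proj(s,[p[0]+.006*np.cos(t),p[1]+.006*np.sin(t),z]) for t in np.linspace(0,6.28,24) for z in(.09,.112)])
    u,v=proj(s,[*p,.101]); u0,v0=int(u)-9,int(v)-9
    w=g[v0:v0+19,u0:u0+19]; m=(w.max(2)<75)&(w[...,0]<w[...,2]+15)
    ys,xs=np.nonzero(m); print('dark bbox',xs.min()+u0,xs.max()+u0,ys.min()+v0,ys.max()+v0,'cent',(xs.mean()+u0).round(2),(ys.mean()+v0).round(2),'pred bbox',pts.min(0).round(1),pts.max(0).round(1))
```

```text
dark bbox 362 366 250 256 cent 363.71 253.46 pred bbox [359.4 247. ] [366.8 259. ]
dark bbox 301 304 260 266 cent 302.38 263.25 pred bbox [298.8 256.5] [305.2 268.5]
```

FK and the scene view agree on the y correction (+4 mm and +3.4 mm) but differ on x (+1 mm and +3.8 mm). I'll move to the mean of the two and feel the way down.

```bash
python3 -m jog '[[0.33,0.28,0,0,0.95],[0,0,0,0,0.95],[0,0,0,0,0.95],[0,0,0,0,0.95],[0,0,0,0,0.95],[0,0,0,0,0.95],[0,0,0,0,0.95],[0,0,0,0,0.95],[0,0,0,0,0.95],[0,0,0,0,0.95]]';python3 - <<'E'
from h import *
togo([.595,.0205,.153]); s=snap('scene','s5.png'); w=snap('wrist','w5.png')
a=cv2.resize(cv2.imread('pics/s5.png')[230:290,290:380],None,fx=6,fy=6,interpolation=cv2.INTER_CUBIC)
cv2.imwrite('pics/crop6.png',np.hstack([a[:, :540]]))
q=r.read_state();M=R.from_quat(q['eef_rot']).as_matrix()
for k in(60,-60):
    h=q['ee_pos']+.075*M[:,1]+k/1000*M[:,0]-.028*-M[:,2]*1
    print('FK hole top',h.round(4),'crop px',((proj(s,h)-[290,230])*6).round())
E
```

```text
time: 35.45
ee_pos: [0.5962, 0.021, 0.1637]
eef_rot: [0.655, 0.756, -0.006, -0.003]
ft_force: [-0.6, 0.2, -5.0]
width: 0.0175
tool shift cm [-0.03 -0.11  1.07] pos [0.5962 0.021  0.1637] F [-0.6  0.2 -5. ] w 0.017517358778713698 t 35.45
tool x [-0.142  0.99  -0.003] y [ 0.99   0.142 -0.013] z [-0.013 -0.004 -1.   ]
FK hole top [0.6615 0.091  0.1346] crop px [452.  78.]
FK hole top [ 0.6786 -0.0278  0.1349] crop px [ 70. 134.]
```

View pics/crop6.png

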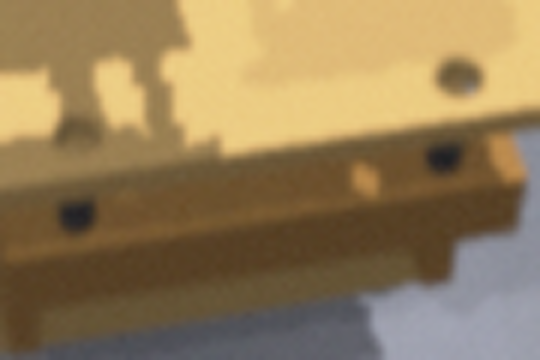

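```bash
python3 -m jog '[[-0.07,-0.08,0,0,0.95],[0,0,0.3,0,0.95],[0,0,0.3,0,0.95],[0,0,0.3,0,0.95],[0,0,0.2,0,0.95],[0,0,0.2,0,0.95],[0,0,0.2,0,0.95],[0,0,0.1,0,0.95],[0,0,0,0,0.95],[0,0,0,0,0.95]]';python3 -c "
from h import *
togo([.595,.0205,.130])"
```

```text
time: 36.55
ee_pos: [0.595, 0.0201, 0.1459]
eef_rot: [0.655, 0.756, -0.006, -0.004]
ft_force: [-0.3, -0.6, -3.8]
width: 0.0178
tool shift cm [0.04 0.03 1.59] pos [0.595  0.0201 0.1459] F [-0.3 -0.6 -3.8] w 0.01781371627724016 t 36.55
tool x [-0.142  0.99  -0.003] y [ 0.99   0.142 -0.014] z [-0.014 -0.005 -1.   ]
```

No contact with the underside 6 mm below the pin tips, so the pins are in the holes. Continue down slowly.

```bash
python3 -m jog '[[0,0,0.2,0,0.95],[0,0,0.2,0,0.95],[0,0,0.2,0,0.95],[0,0,0.2,0,0.95],[0,0,0.2,0,0.95],[0,0,0.15,0,0.95],[0,0,0.1,0,0.95],[0,0,0,0,0.95],[0,0,0,0,0.95],[0,0,0,0,0.95]]';python3 -c "
from h import *
togo([.595,.0205,.130])"
```

```text
time: 37.55
ee_pos: [0.5949, 0.02, 0.1324]
eef_rot: [0.655, 0.756, -0.006, -0.004]
ft_force: [0.6, -0.5, -2.9]
width: 0.0179
tool shift cm [0.05 0.02 0.24] pos [0.5949 0.02   0.1324] F [ 0.6 -0.5 -2.9] w 0.017934565352152723 t 37.55
tool x [-0.142  0.99  -0.003] y [ 0.99   0.142 -0.014] z [-0.013 -0.004 -1.   ]
```

```bash
python3 -m jog '[[0,0,0.1,0,0.95],[0,0,0.1,0,0.95],[0,0,0.1,0,0.95],[0,0,0.1,0,0.95],[0,0,0.05,0,0.95],[0,0,0,0,0.95],[0,0,0,0,0.95],[0,0,0,0,0.95],[0,0,0,0,0.95],[0,0,0,0,0.95]]';python3 -c "
from h import *
togo([.595,.0205,.130])"
```

```text
time: 38.55
ee_pos: [0.5955, 0.0203, 0.1308]
eef_rot: [0.655, 0.756, -0.005, -0.003]
ft_force: [-1.9, -0.2, 0.6]
width: 0.0176
tool shift cm [ 0.03 -0.04  0.08] pos [0.5955 0.0203 0.1308] F [-1.9 -0.2  0.6] w 0.017637485871186694 t 38.55
tool x [-0.142  0.99  -0.002] y [ 0.99   0.142 -0.011] z [-0.011 -0.003 -1.   ]
```

```bash
python3 -m jog '[[0,0,0.1,0,0.95],[0,0,0.1,0,0.95],[0,0,0.1,0,0.95],[0,0,0.1,0,0.95],[0,0,0.1,0,0.95],[0,0,0.1,0,0.95],[0,0,0.1,0,0.95],[0,0,0.1,0,0.95],[0,0,0,0,0.95],[0,0,0,0,0.95]]';python3 -c "
from h import *
togo([.595,.0205,.130])"
```

```text
time: 39.55
ee_pos: [0.5956, 0.0202, 0.1306]
eef_rot: [0.655, 0.755, -0.003, -0.003]
ft_force: [-1.3, 0.4, 0.6]
width: 0.0176
tool shift cm [ 0.04 -0.05  0.06] pos [0.5956 0.0202 0.1306] F [-1.3  0.4  0.6] w 0.01760848534724407 t 39.55
tool x [-0.142  0.99   0.001] y [ 0.99   0.142 -0.008] z [-0.008 -0.    -1.   ]
```

```bash
python3 -m jog '[[0,0,0.2,0,0.95],[0,0,0.2,0,0.95],[0,0,0.2,0,0.95],[0,0,0.2,0,0.95],[0,0,0.2,0,0.95],[0,0,0.2,0,0.95],[0,0,0.2,0,0.95],[0,0,0.2,0,0.95],[0,0,0.1,0,0.95],[0,0,0,0,0.95]]';python3 -c "
from h import *
togo([.595,.0205,.130])"
```

```text
time: 40.55
ee_pos: [0.5955, 0.0202, 0.1302]
eef_rot: [0.655, 0.756, -0.0, -0.004]
ft_force: [-2.3, 0.2, -1.2]
width: 0.0177
tool shift cm [ 0.04 -0.04  0.02] pos [0.5955 0.0202 0.1302] F [-2.3  0.2 -1.2] w 0.01768260008557621 t 40.55
tool x [-0.142  0.99   0.005] y [ 0.99   0.142 -0.005] z [-0.005  0.005 -1.   ]
```

The lid is level at TCP z = 0.130, as expected. Release and rise.

```bash
python3 -m jog '[[0,0,0,0,0.9],[0,0,0,0,0.8],[0,0,0,0,0.78],[0,0,0,0,0.75],[0,0,0,0,0.7],[0,0,0,0,0.6],[0,0,0,0,0.45],[0,0,0,0,0.3],[0,0,0,0,0.2],[0,0,0,0,0.1]]' 10;python3 -m jog '[[0,0,0,0,0.1],[0,0,-0.5,0,0.1],[0,0,-1,0,0.1],[0,0,-2,0,0.1],[0,0,-3,0,0.1],[0,0,-3,0,0.1],[0,0,-3,0,0.1],[0,0,-3,0,0.1],[0,0,-2,0,0.1],[0,0,-1,0,0.1]]'; python3 -m jog '[[1,-3.5,0,0,0.1],[1,-3.5,0,0,0.1],[1,-3.5,0,0,0.1],[1,-3.5,0,0,0.1],[1,-3.5,0,0,0.1],[0,0,0,0,0.1],[0,0,0,0,0.1],[0,0,0,0,0.1],[0,0,0,0,0.1],[0,0,0,0,0.1]]'
python3 - <<'E'
from h import *
s=snap('scene','s7.png'); t=snap('top','t7.png')
a=cv2.resize(cv2.imread('pics/s7.png')[170:320,225:405],None,fx=4,fy=4,interpolation=cv2.INTER_CUBIC)
cv2.imwrite('pics/crop7.png',a)
for n,c0,c1 in(('scene','scene0.png',s),('top','top0.png',t)):
    c0=load(c0)
    for nm,P in(('tin',(.62 if 0 else None)),): pass
E
```

```text
time: 41.55
ee_pos: [0.5963, 0.0201, 0.1293]
eef_rot: [0.655, 0.755, 0.0, -0.003]
ft_force: [0.7, -0.3, -0.1]
width: 0.0577
time: 42.55
ee_pos: [0.596, 0.0187, 0.3267]
eef_rot: [0.655, 0.755, 0.001, -0.003]
ft_force: [-0.1, -0.0, 0.8]
width: 0.0782
time: 43.55
ee_pos: [0.4103, 0.0432, 0.3277]
eef_rot: [0.656, 0.755, 0.0, -0.001]
ft_force: [0.3, 0.4, 0.2]
width: 0.0783
```

View pics/crop7.png

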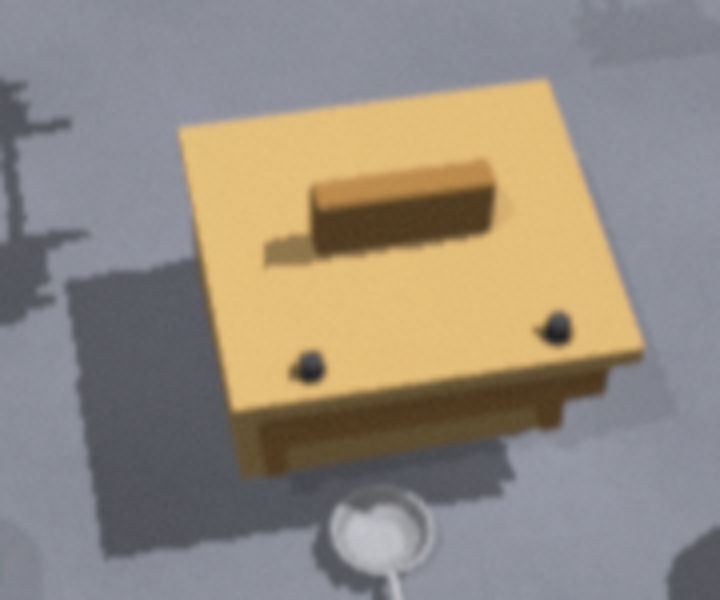

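Both pins, at (311,366) and (558,327) in the crop, stand up through the lid, and the lid lies flat with no gap at the rear rim. I'll check numerically that the tin, bowl and spoon have not moved, then hand in.

Run:
```python
from h import *
a=cv2.imread('pics/scene0.png',0).astype(np.float32);b=cv2.imread('pics/s7.png',0).astype(np.float32)
for n,(x,y,w,h) in dict(tin=(415,272,55,60),bowl=(168,285,62,55),spoon=(303,296,42,82)).items():
    print(n,cv2.phaseCorrelate(a[y:y+h,x:x+w].copy(),b[y:y+h,x:x+w].copy()),np.abs(a-b)[y:y+h,x:x+w].mean())
print(r.close_job())
```

```text
tin ((-0.012716202348038053, -0.04137121315575243), 1.0217794307072958) 2.9727273
bowl ((0.014620047196874708, 0.012388237930831991), 0.9738211371004581) 2.759824
spoon ((0.49678054327441146, 0.15035927883900513), 0.986240758366055) 3.8934379
the job is handed in; nothing more can be done
None
```

The orange is in the keeper and the lid is fitted on both pins. I handed the job in at about 43.7 s of the 72 s.

- **Orange:** I lowered it until its weight came off the gripper, then released it. The wrist picture afterwards shows it on the floor of the keeper, near the middle.
- **Lid:** I lowered it by its handle with no contact on the way down. It touched at the height expected for the rim. I then pressed it level, to about 0.4° of tool tilt, and released it. The last picture shows both pins up through the holes and no gap visible along the rear side.
- **Tin, bowl and spoon:** compared with the first picture, the tin and bowl shifted less than 0.05 px. The spoon compared at 0.5 px (about 1 mm). I put that down to the lid's changed shadow in that patch, since nothing came near the spoon, but I did not check it further.
- **Disagreements and detours:**
  - The arm's position and the scene camera differed by 2–3 mm on the lid's position in x, so I used the mean.
  - I first turned the gripper the wrong way for the lid. That ran joint 7 to about its limit and tilted the tool by up to 7°, and straightening it took about 10 s before I gripped the lid.

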